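# Shim the rocking bench voltmeter

## Task

The bench voltmeter rocks because its front right foot has lost its rubber pad. With the fingertips, push the wooden wedge along the desk, thin end first, under that bare foot until it is snug and the meter stands firm and level on all four feet; then press down on the top of the case above that foot, with a moderate hand, to check that the meter no longer rocks. Do not pick up the wedge or the meter, do not shove the meter out of its place, and leave the other things alone.

Things in the scene. Friction and masses are not known exactly. Their poses are not given: they have to be found in the camera images.
- voltmeter: Loose bench voltmeter, 2.3-3.3 kg. Grey case 220 (x) x 200 (y) x 120 mm (z), underside 20 and top 140 mm above the desk; knobs stand 21 mm out of the cream front panel. Origin at desk level under its centre; panel faces its -y, +x is the right as one faces it. Stands nearly level on 3 soft pads (about 0.05 mm per N), the bare foot 5 mm clear of the desk; pressing over that foot with 3.5 N tips it.
- bare_foot: The front right foot, without its rubber pad: pale plastic stub, flat round underside 22 mm across, 14 mm tall, fixed to the case at (85, -75) mm in the voltmeter's x, y. Origin at the centre of its underside, 5 mm above the desk. It is 25 mm in from the case's front and right sides.
- pad_front_left: Front left rubber pad of the meter: black, domed below, 26 mm across; origin at the centre of its underside, on the desk. At the voltmeter's (-85, -75) mm.
- pad_rear_left: Rear left rubber pad of the meter: black, domed below, 26 mm across; origin at the centre of its underside, on the desk. At the voltmeter's (-85, 75) mm.
- pad_rear_right: Rear right rubber pad of the meter: black, domed below, 26 mm across; origin at the centre of its underside, on the desk. At the voltmeter's (85, 75) mm.
- top_corner (a point): Point on the flat top of the case straight above the bare foot, 140 mm above the desk, where to press (within 45 mm of it).
- wedge: Smooth pale wooden wedge, loose, flat on the desk before the meter, 50 g, 140 (y) x 40 mm (x); 2 mm thick at the thin end, rising evenly to 14 mm at the upright thick end face. Origin at the centre of its underside; +y to the thin end. It meets the bare foot's front edge when the thin end is 36 mm past that edge; the push, first under 1 N, then grows over 20 mm to about 8 N, when a pad lifts. 4 to 5 N is snug.
- multimeter: Bystander: hand-held multimeter lying on its back, 85 x 175 x 40 mm, dark blue-grey. Origin at the centre of its underside. Leave it alone.
- screwdriver: Bystander: screwdriver with green handle, 190 mm long, lying along its x. Leave it alone.
- solder_reel: Bystander: grey reel of solder standing on its flange, 56 mm across, 40 mm tall. Origin at the centre of its underside. Leave it alone.

How it is judged (in metres and radians):
On the way, in this order (a step that is already met when the one before it is completed fails the run):
1. the wedge is snug under the bare foot: it bears on the wedge, the three rubber pads still bear on the desk, and the meter is level (contact force between bare_foot and wedge above 0.3 N and contact force between each of pad_front_left, pad_rear_left, pad_rear_right and anything else above 0.3 N and angle between voltmeter's own z axis and vertical below 0.01 rad), for 0.2 s.
2. with the wedge in, the top of the case is pressed down above that foot and the meter does not rock (contact force between the fingers and voltmeter above 4.5 N and horizontal distance between the grasp point and top_corner below 0.045 m and height (world z) of the grasp point above 0.12 m and angle between voltmeter's own z axis and vertical below 0.01 rad and contact force between bare_foot and wedge above 0.3 N), for 0.2 s.
At the end, for the whole second after the job is handed in: The bare foot bears on the wedge and each rubber pad on the desk (over 0.3 N each), the meter is level within 0.01 rad and within 20 mm of its first place; wedge lying on the desk and at rest; multimeter, screwdriver and reel within 20 mm of theirs (all of step 1 and distance of each of voltmeter, multimeter, screwdriver, solder_reel from where it was at the start of the episode below 0.02 m and height (world z) of wedge below 0.01 m and linear speed of each of wedge, voltmeter below 0.01 m/s); the robot touches nothing.
It fails at once if the wedge is lifted or stood up (height (world z) of wedge above 0.012 m or angle between wedge's own z axis and vertical above 0.2 rad).
It fails at once if the meter is shoved out of its place or lifted (over 20 mm) (distance of voltmeter from where it was at the start of the episode above 0.02 m).
It fails at once if the meter is pressed hard (over 45 N) (contact force between the fingers and voltmeter above 45 N).
It fails at once if a bystander is disturbed (distance of any of multimeter, screwdriver, solder_reel from where it was at the start of the episode above 0.02 m).
It also fails if it takes over 72 s, if anything falls off the work surface, if the arm or the gripper's body presses on something with over 40 N, if the wrist force passes 120 N, or if a joint passes its speed limit or range.

## Robot

A 6-joint arm with a two-finger parallel gripper is mounted at the origin on the work surface. World frame = base frame: x ahead of the robot, y to its left, z up, the work surface at z = 0. Lengths are in mm, angles in rad, forces in N, time in s.
With the tool pointing down it reaches from about 400 to 925 mm from the base axis. Payload 12.5 kg.
Tool frame: the origin (TCP) lies at the very end of the fingers, on their centre line; the grasp point (between the pads) lies env.hold_point_z behind it (env.hold_point_z is the distance from the TCP to the grasp point, in mm); y points along the fingers, z is the direction in which the jaws open and shut, and the axes are right-handed (so a half turn about y gives the same grasp; the last joint's range is limited). The gripper opens to 95 mm and grips with 3 to 60 N. Pads are 20 mm wide; open, the fingers measure 119 mm over their backs; the gripper's body (75 mm by 180 mm) begins 59 mm behind the grasp point.
Start: joints at [-1.422, 0.491, 1.559, -0, 1.092, -0.106], TCP at [157.555, -604.835, 193.061] pointing down, gripper open.
Joint ranges: [-3.1, 3.1], [-0.84, 2.19], [0.05, 2.79], [-1.13, 4.28], [0.06, 2.93], [-2.69, 2.69]. Speed limits (rad/s): [2.22, 2.22, 2.79, 3.14, 3.14, 3.14].

## Interface

Orientations are given as [roll, pitch, yaw] about the fixed x, y, z axes, in that order (R = Rz(yaw) Ry(pitch) Rx(roll)).
In Python, from cell import env gives the robot as it stands.
- The arm moves only by the shell command python3 -m inch 'ROWS'. ROWS is JSON, one flat list of numbers, 7 for each row, row after row: the shift along the tool's x, y, z in m, then the turn, a rotation vector about the tool's x, y, z in degrees, then the closure, from -1 (fully open) to 1 (shut). In form: [tx, ty, tz, ax, ay, az, hand, tx, ty, tz, ax, ay, az, hand, ...]. A call has 1 to 10 rows; each row shifts and turns the commanded pose from where the row before left it, along the tool's axes as they then stand; what a row does not reach is not made up. A row lasts 1/10 s, in which the tool goes at most 50 mm and 8.59 degrees, less where a joint would pass 70% of its speed; a pose out of reach is approached as far as the arm can. A call is refused whole if a number of a shift passes 0.05 or a number of a turn 8.59, either way. A call with a gripper value outside its range is refused whole. The fingers move at their own pace and stop on an object; the grip force is fixed at half the most. Time passes only in rows, so rows that do not move let the fingers close. It gives the time, the measured TCP pose, the force and the opening at its end, in the units of the state.
- env.state(): the state, without advancing time (a new reading comes with each control period).
- env.read_camera(name): name is "scene" or "top" or "wrist"; returns a dict with "pixels" (400x640x3 uint8, blue, green, red), "depth" (400x640 float32, mm along the optical axis (not along the pixel's ray), 0 where there is no reading), "mtx" (3x3 intrinsics, pixels), "R" (3x3) and "t" (3): a world point X has camera coordinates R X + t. Camera axes: x right, y down, z forward; pixel columns grow to the right and rows downward; lengths in mm; the calibration is good to about 2 mm. The wrist camera is an equidistant fisheye: a pixel r from the principal point sees the ray r / f radians off the axis. A picture is of the moment at which its call begins.
- env.job_done(): hands the job in, once; it reports no verdict.
The state is a dict: "t": time; "joints": joint angles; "qvel": joint speeds; "tau": joint torques, N m; "eef_pos": TCP position; "tcp_rot": TCP orientation; "ft_force": force on the tool from outside, world axes, zero at the start; "moment": the same for the moment, N m; "opening": opening from 0.0 (shut) to 1.0 (fully open).
Only numpy, scipy, OpenCV 4.12 (cv2) and the standard library are available. Lean on these libraries where they do the work, as an engineer would, in place of code of your own. Each camera call takes 0.05 s, during which the arm holds its last target.

## Working session

There is one attempt and no reset: what is moved stays moved. The work goes in short steps, Python scripts to look and compute and a shell command to move; the robot and the scene stay as the last step left them, time stands still between calls to the robot, and variables do not carry over. Pictures are saved under pics/ and viewed, and the job is handed in when it is done.

```bash
ls; mkdir -p pics
python3 - <<'E'
from cell import env
import cv2
print(env.state()); print(env.hold_point_z)
for n in ("scene","top","wrist"):
    c=env.read_camera(n); cv2.imwrite(f"pics/{n}0.png",c["pixels"]); print(n,c["mtx"],c["R"],c["t"])
E
```

```text
pics
{'t': 0.0, 'joints': array([-1.42160912e+00,  4.91546633e-01,  1.55947694e+00, -5.93128658e-06,
        1.09172715e+00, -1.05585141e-01]), 'qvel': array([-0.00029965,  0.00058316, -0.00025714, -0.0007903 , -0.00037947,
        0.00096814]), 'tau': array([-1.27389278e-03, -6.12649012e+01, -2.58183253e+01,  6.92481827e-02,
        4.82446072e-02, -1.12780137e-04]), 'eef_pos': array([ 157.50177517, -604.52906236,  192.46033897]), 'tcp_rot': array([-1.57194850e+00,  1.16816271e-04, -2.88681764e+00]), 'ft_force': array([-0.46675238,  0.09061005, -0.27292473]), 'moment': array([ 0.04035005, -0.00442494,  0.02278771]), 'opening': 1.002221950503543}
18.8
scene [[515.80714603   0.         312.85012757]
 [  0.         515.80714603 195.56874151]
 [  0.           0.           1.        ]] [[-0.77511467  0.63180297 -0.00471774]
 [ 0.60169414  0.7358569  -0.31061036]
 [-0.19277297 -0.24359728 -0.95052562]] [ 487.36262907 -252.767439   1508.60594992]
top [[384.66431867   0.         321.84237006]
 [  0.         384.66431867 196.80444756]
 [  0.           0.           1.        ]] [[-2.98585717e-04 -9.99872253e-01  1.59809098e-02]
 [-9.97414899e-01 -8.50564720e-04 -7.18525991e-02]
 [ 7.18570129e-02 -1.59610517e-02 -9.97287228e-01]] [ -95.9544531   570.79808798 1149.82754459]
wrist [[309.70691629   0.         316.22148232]
 [  0.         309.70691629 199.63239369]
 [  0.           0.           1.        ]] [[ 2.52631328e-01 -9.67562399e-01 -6.45380023e-04]
 [-9.40393269e-01 -2.45694294e-01  2.35148491e-01]
 [-2.27679404e-01 -5.87989645e-02 -9.71959243e-01]] [-623.3774683   -28.11760808  389.72203855]
```

View pics/top0.png

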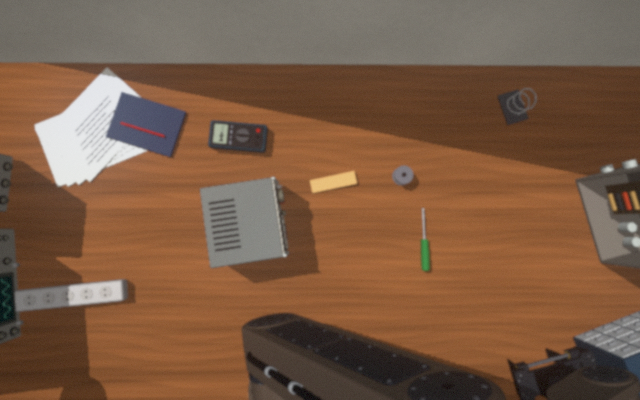

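View pics/scene0.png

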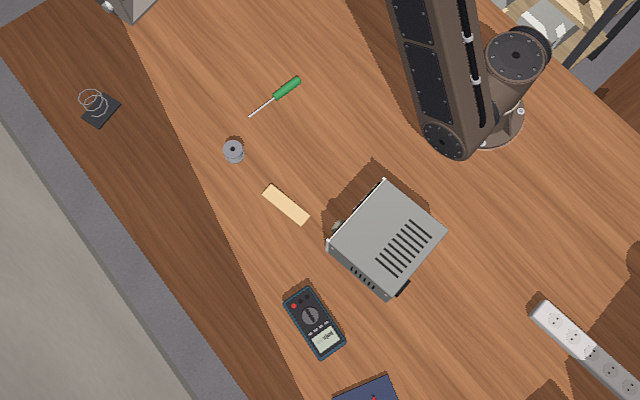

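View pics/wrist0.png

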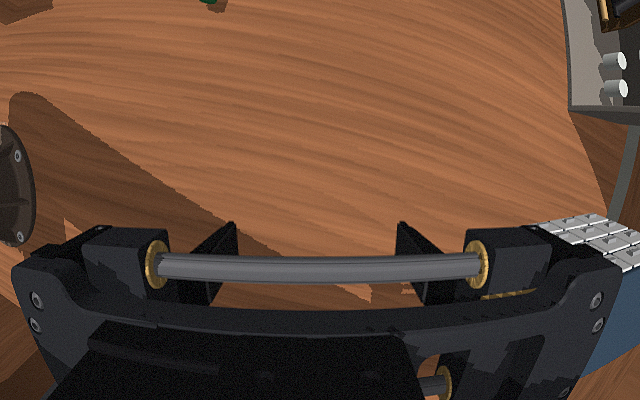

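The top view shows the meter at about (245,222) with its panel to the right. The wedge is at (333,182), in front of the right foot, with the reel behind it at (403,176). Next I'll measure them.

```bash
cat > h.py <<'E'
from cell import env
import cv2, numpy as np
def cloud(c):
    d=c["depth"].astype(float); v,u=np.indices(d.shape); K=c["mtx"]
    P=np.stack([(u-K[0,2])/K[0,0]*d,(v-K[1,2])/K[1,1]*d,d],-1)
    return (P-c["t"])@c["R"]
def rect(mask,W):
    n,l,s,_=cv2.connectedComponentsWithStats(mask.astype(np.uint8))
    i=1+np.argmax(s[1:,4]); m=l==i
    p=W[m]; r=cv2.minAreaRect(p[:,:2].astype(np.float32))
    return m,p,r
E
python3 - <<'E'
from h import *
for n in ("scene","top"):
    c=env.read_camera(n); W=cloud(c); b,g,r=[c["pixels"][...,i].astype(int) for i in range(3)]
    ok=(c["depth"]>0)
    reg=ok&(W[...,0]>330)&(W[...,0]<800)&(W[...,1]>-500)&(W[...,1]<450)
    m,p,R=rect(reg&(W[...,2]>128)&(W[...,2]<160),W)
    print(n,"top",R,np.median(p[:,2]),p.mean(0), cv2.boxPoints(R).round(1).tolist())
    hsv=cv2.cvtColor(c["pixels"],cv2.COLOR_BGR2HSV)
    wm=reg&(r>190)&(g>150)&(b<200)&(r-b>50)
    m,p,R=rect(wm,W); print("wedge",R,m.sum(),cv2.boxPoints(R).round(1).tolist())
    # slope fit
    A=np.c_[p[:,:2],np.ones(len(p))]; k=np.linalg.lstsq(A,p[:,2],rcond=None)[0]; print("slope",k, p[:,2].min(),p[:,2].max())
    fl=reg&(W[...,2]<8)&(W[...,2]>-10); print("floor",np.median(W[fl][:,2]))
E
```

```text
scene top ((497.0976257324219, 123.1207504272461), (222.31362915039062, 209.73609924316406), 8.85724925994873) 139.8495015748573 [499.7617992  127.32736214 139.74048207] [[371.1000061035156, 209.60000610351562], [403.3999938964844, 2.4000000953674316], [623.0999755859375, 36.599998474121094], [590.7999877929688, 243.89999389648438]]
wedge ((620.9351196289062, -128.38796997070312), (44.00236129760742, 141.93370056152344), 11.39061450958252) 749 [[585.4000244140625, -63.20000076293945], [613.4000244140625, -202.3000030517578], [656.5, -193.60000610351562], [628.5, -54.5]]
slope [  0.02968621  -0.07382798 -19.7806127 ] -3.6731390415678504 21.805286951786904
floor 0.4302266759624781
top top ((495.204345703125, 122.08131408691406), (219.99224853515625, 210.7720947265625), 8.943181037902832) 139.34425993742457 [493.68211466 122.98903386 139.24110542] [[370.20001220703125, 209.10000610351562], [402.8999938964844, 0.8999999761581421], [620.2000122070312, 35.099998474121094], [587.5, 243.3000030517578]]
wedge ((619.8848876953125, -130.46548461914062), (39.83302307128906, 141.4759063720703), 12.18375301361084) 573 [[585.5, -65.5], [615.2999877929688, -203.8000030517578], [654.2999877929688, -195.39999389648438], [624.4000244140625, -57.099998474121094]]
slope [ 6.44740857e-04 -8.12629558e-02 -3.08038749e+00] -2.291194529769794 17.68756224899244
floor 0.039426168881353044
```

```bash
python3 -m inch '[0,0,0,0,-8,0,0.7, 0,0,0,0,-8,0,0.7, 0,0,0,0,-8,0,0.7, 0,0,0,0,-8,0,0.7, 0,0,0,0,-8,0,0.7, 0,0,0,0,-8,0,0.7, 0,0,0,0,-8,0,0.7, 0,0,0,0,-8,0,0.7, 0,0,0,0,-8,0,0.7, 0,0,0,0,-8,0,0.7]'
python3 - <<'E'
from h import *
c=env.read_camera("top"); W=cloud(c)
crop=c["pixels"][160:280,180:420]; cv2.imwrite("pics/crop1.png",cv2.resize(crop,None,fx=3.3,fy=3.3,interpolation=cv2.INTER_CUBIC))
ok=c["depth"]>0
for nm,lo,hi in (("reel",(560,-420),(720,-260)),):
    m=ok&(W[...,2]>30)&(W[...,2]<60)&(W[...,0]>lo[0])&(W[...,0]<hi[0])&(W[...,1]>lo[1])&(W[...,1]<hi[1])
    print(nm,m.sum(),W[m].min(0),W[m].max(0))
# heights profile along meter y over case
for u in range(205,300,1):
    print(u,W[215,u].round(0).tolist(),end=' ') if u<208 or u>268 else 0
s=env.state();print(s['eef_pos'],s['tcp_rot'],s['opening'])
E
```

```text
t: 1.25
eef_pos: [157.5, -604.8, 193.0]
tcp_rot: [-1.571, 0.0, -1.485]
ft_force: [0.2, -0.0, -0.3]
opening: 0.215
reel 268 [ 611.16586165 -368.48223682   34.44756254] [ 665.94359087 -313.41373416   46.40590879]
205 [512.0, 223.0, 141.0] 206 [513.0, 221.0, 138.0] 207 [513.0, 218.0, 140.0] 269 [513.0, 50.0, 138.0] 270 [513.0, 47.0, 141.0] 271 [513.0, 45.0, 138.0] 272 [513.0, 42.0, 140.0] 273 [513.0, 39.0, 141.0] 274 [512.0, 36.0, 142.0] 275 [513.0, 34.0, 139.0] 276 [513.0, 31.0, 140.0] 277 [513.0, 28.0, 140.0] 278 [513.0, 26.0, 137.0] 279 [513.0, 24.0, 130.0] 280 [513.0, 21.0, 134.0] 281 [513.0, 19.0, 126.0] 282 [514.0, 18.0, 95.0] 283 [516.0, 24.0, -1.0] 284 [516.0, 21.0, 1.0] 285 [516.0, 18.0, -1.0] 286 [516.0, 15.0, -3.0] 287 [516.0, 11.0, 2.0] 288 [516.0, 9.0, -4.0] 289 [516.0, 5.0, -0.0] 290 [516.0, 2.0, 3.0] 291 [516.0, -1.0, 2.0] 292 [516.0, -4.0, 0.0] 293 [516.0, -7.0, 2.0] 294 [516.0, -10.0, -1.0] 295 [516.0, -13.0, 0.0] 296 [516.0, -16.0, -1.0] 297 [516.0, -19.0, -2.0] 298 [516.0, -23.0, -0.0] 299 [516.0, -26.0, 1.0] [ 157.53688634 -604.79039282  192.95257217] [-1.57085161e+00  8.97777023e-05 -1.47626126e+00] 0.18203518167473776
```

View pics/crop1.png

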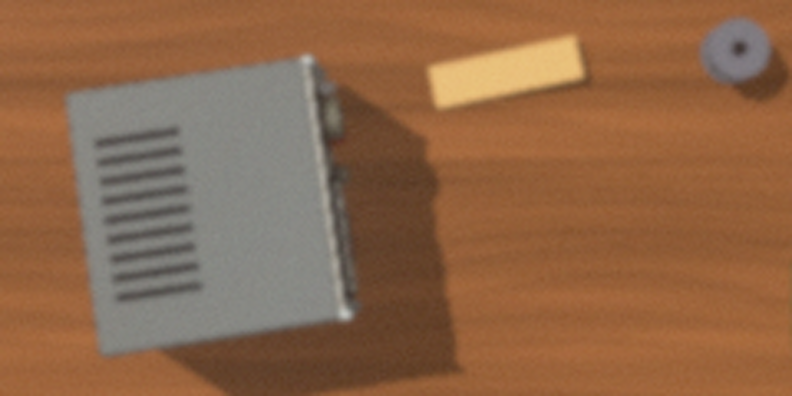

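The crop shows the wedge's thin end toward the meter and the reel well clear behind it. I'll finish the turn and go above the start of the push.

```bash
python3 -m inch '[0,0,0,0,-7.6,0,0.7, 0,0,0,0,0,0,0.7, -0.0188,0,0.0394,0,0,0,0.7, -0.0188,0,0.0394,0,0,0,0.7, -0.0188,0,0.0394,0,0,0,0.7, -0.0188,0,0.0394,0,0,0,0.7, -0.0188,0,0.0394,0,0,0,0.7, -0.0188,0,0.0394,0,0,0,0.7, -0.0188,0,0.0394,0,0,0,0.7]'
python3 -m inch '[-0.0188,0,0.0394,0,0,0,0.7, -0.0188,0,0.0394,0,0,0,0.7, -0.0188,0,0.0394,0,0,0,0.7, -0.0188,0,0.0394,0,0,0,0.7, -0.0188,0,0.0394,0,0,0,0.7, -0.0188,0,0.0394,0,0,0,0.7, -0.0188,0,0.0394,0,0,0,0.7, 0,0,0,0,0,0,0.7, 0,0,0,0,0,0,0.7]'
```

```text
t: 2.2
eef_pos: [400.5, -416.7, 193.2]
tcp_rot: [-1.571, -0.0, -1.364]
ft_force: [0.1, -2.1, -0.6]
opening: 0.15
t: 3.1
eef_pos: [641.3, -230.2, 192.5]
tcp_rot: [-1.572, 0.0, -1.36]
ft_force: [-0.5, 0.4, 1.0]
opening: 0.147
```

```bash
python3 -m inch '[0,0.03,0,0,0,0,0.7, 0,0.03,0,0,0,0,0.7, 0,0.03,0,0,0,0,0.7, 0,0.03,0,0,0,0,0.7, 0,0.03,0,0,0,0,0.7, 0,0.02,0,0,0,0,0.7, 0,0.012,0,0,0,0,0.7, 0,0.006,0,0,0,0,0.7, 0,0,0,0,0,0,0.7, 0,0,0,0,0,0,0.7]'
python3 - <<'E'
from h import *
c=env.read_camera("wrist"); cv2.imwrite("pics/w2.png",c["pixels"])
c=env.read_camera("top"); cv2.imwrite("pics/t2.png",cv2.resize(c["pixels"][130:280,180:440],None,fx=3,fy=3))
print(env.state()['eef_pos'],env.state()['ft_force'])
E
```

```text
t: 4.1
eef_pos: [641.4, -231.5, 6.1]
tcp_rot: [-1.57, -0.001, -1.359]
ft_force: [0.0, 0.0, -0.2]
opening: 0.15
[ 641.53590853 -231.31708865    6.19409121] [0.88836138 0.2841481  0.08290457]
```

View pics/w2.png

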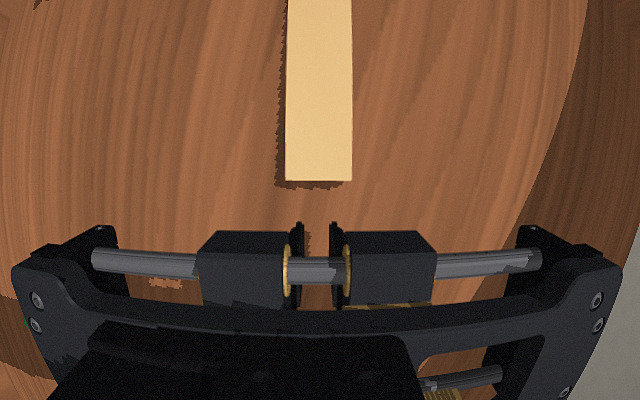

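View pics/t2.png

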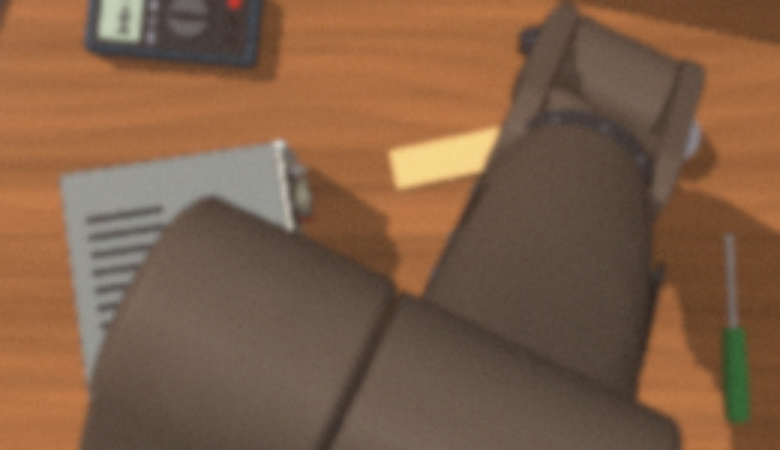

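The wrist view shows the fingers centred on the wedge (thick end at pixel row 180, columns 285–352) and square to it. I'll advance to contact and steer about 2.9° while pushing.

```bash
python3 -m inch '[-0.006,0,0,0,0,0,0.7, -0.006,0,0,0,0,0,0.7, -0.004,0,0,0,0,0,0.7, -0.003,0,0,0,0,0,0.7, -0.003,0,0,0,0,0,0.7, -0.003,0,0,0,0,0,0.7, -0.003,0,0,0,0,0,0.7, -0.003,0,0,0,0,0,0.7]'
python3 -m inch '[-0.005,0,0,0,0.29,0,0.7, -0.005,0,0,0,0.29,0,0.7, -0.005,0,0,0,0.29,0,0.7, -0.005,0,0,0,0.29,0,0.7, -0.005,0,0,0,0.29,0,0.7, -0.005,0,0,0,0.29,0,0.7, -0.005,0,0,0,0.29,0,0.7, -0.005,0,0,0,0.29,0,0.7, -0.005,0,0,0,0.29,0,0.7, -0.005,0,0,0,0.29,0,0.7]'
cat > look.py <<'E'
from h import *
import sys
tag=sys.argv[1]
c=env.read_camera("wrist"); cv2.imwrite(f"pics/w{tag}.png",c["pixels"])
for n in ("scene","top"):
    c=env.read_camera(n); W=cloud(c); b,g,r=[c["pixels"][...,i].astype(int) for i in range(3)]
    reg=(c["depth"]>0)&(W[...,0]>500)&(W[...,0]<720)&(W[...,1]>-300)&(W[...,1]<80)&(W[...,2]<30)
    m,p,R=rect(reg&(r>190)&(g>150)&(b<200)&(r-b>50),W)
    print(n,R,cv2.boxPoints(R).round(1).tolist(),m.sum())
    if n=="scene": cv2.imwrite(f"pics/s{tag}.png",cv2.resize(c["pixels"][100:300,200:460],None,fx=3,fy=3))
s=env.state();print(s['eef_pos'],s['tcp_rot'],s['ft_force'],s['opening'])
E
python3 look.py 3
```

```text
t: 5.0
eef_pos: [634.5, -200.6, 5.0]
tcp_rot: [-1.571, -0.0, -1.358]
ft_force: [-0.3, -0.5, -0.1]
opening: 0.153
t: 6.0
eef_pos: [625.0, -151.2, 5.0]
tcp_rot: [-1.571, -0.0, -1.409]
ft_force: [0.1, -0.0, 0.0]
opening: 0.147
scene ((615.9900512695312, -103.13396453857422), (42.748069763183594, 90.24751281738281), 11.328585624694824) [[586.2000122070312, -63.099998474121094], [603.9000244140625, -151.60000610351562], [645.7999877929688, -143.1999969482422], [628.0999755859375, -54.70000076293945]] 462
top ((621.6177368164062, -60.94675064086914), (3.151737689971924, 6.360255718231201), 89.63107299804688) [[618.4000244140625, -62.5], [624.7999877929688, -62.5], [624.7999877929688, -59.400001525878906], [618.4000244140625, -59.400001525878906]] 5
[ 625.0990222  -151.34666268    5.07338054] [-1.57079700e+00 -1.31807463e-04 -1.40809570e+00] [ 0.03332196  0.49287755 -0.64591889] 0.14854677944765574
```

View pics/w3.png

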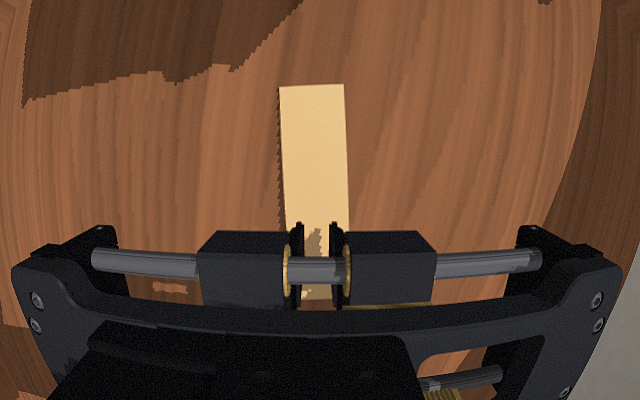

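View pics/s3.png

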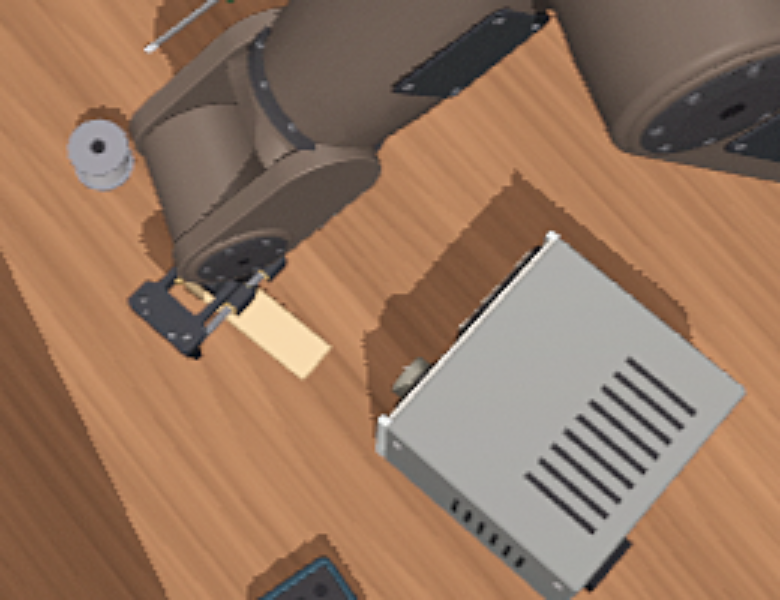

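The wedge has not moved: its thin end is still at about (607,-59), and in the wrist view the fingers stand over it. I'll check the actual fingertip position against depth before going on.

Run:
```python
from h import *
c=env.read_camera("wrist"); K=c["mtx"]; d=c["depth"].astype(float)
v,u=np.indices(d.shape); x=(u-K[0,2])/K[0,0]; y=(v-K[1,2])/K[1,1]; th=np.hypot(x,y)
k=np.where(th>1e-6,np.tan(np.minimum(th,1.5))/np.maximum(th,1e-9),1)
P=np.stack([x*k*d,y*k*d,d],-1); W=(P-c["t"])@c["R"]
print("cam",-c["R"].T@c["t"])
for r in (60,86,100,150,200,215,222,226,230,240,250,270,290,300):
    print(r,[(cc,W[r,cc].round(0).astype(int).tolist()) for cc in (270,290,298,302,315,332,338,345)])
cv2.imwrite("pics/wz.png",cv2.resize(c["pixels"][200:320,240:400],None,fx=5,fy=5))
c=env.read_camera("scene"); W=cloud(c)
cv2.imwrite("pics/sz.png",cv2.resize(c["pixels"][170:240,230:320],None,fx=8,fy=8))
```

```text
cam [613.14378705 -85.4512899  197.52670468]
60 [(270, [577, -48, 1]), (290, [590, -46, 0]), (298, [595, -45, 0]), (302, [597, -45, 1]), (315, [605, -43, 0]), (332, [616, -42, 3]), (338, [620, -41, 0]), (345, [624, -40, 1])]
86 [(270, [580, -64, 0]), (290, [593, -63, 1]), (298, [598, -62, 0]), (302, [600, -62, 3]), (315, [608, -61, 4]), (332, [619, -59, 2]), (338, [622, -58, 1]), (345, [627, -57, -1])]
100 [(270, [581, -73, 0]), (290, [594, -72, 3]), (298, [599, -71, 4]), (302, [602, -71, 4]), (315, [610, -69, 3]), (332, [620, -68, 4]), (338, [624, -67, 5]), (345, [628, -66, 0])]
150 [(270, [586, -105, 1]), (290, [600, -103, 6]), (298, [604, -102, 6]), (302, [607, -102, 7]), (315, [615, -100, 7]), (332, [625, -98, 7]), (338, [629, -98, 6]), (345, [633, -97, 6])]
200 [(270, [591, -138, 1]), (290, [604, -134, 8]), (298, [609, -133, 9]), (302, [612, -132, 10]), (315, [620, -131, 8]), (332, [630, -129, 9]), (338, [634, -128, 10]), (345, [638, -128, 10])]
215 [(270, [592, -148, 2]), (290, [606, -143, 9]), (298, [611, -142, 10]), (302, [613, -142, 10]), (315, [621, -141, 9]), (332, [632, -
[... 944 characters left out ...]
 (315, [625, -163, 12]), (332, [630, -141, 62]), (338, [631, -137, 70]), (345, [626, -117, 120])]
270 [(270, [607, -122, 129]), (290, [612, -124, 122]), (298, [614, -124, 122]), (302, [616, -124, 122]), (315, [619, -122, 123]), (332, [624, -122, 122]), (338, [625, -122, 122]), (345, [627, -121, 123])]
290 [(270, [608, -128, 128]), (290, [613, -132, 119]), (298, [616, -153, 83]), (302, [621, -193, 14]), (315, [630, -192, 14]), (332, [632, -154, 77]), (338, [632, -146, 91]), (345, [628, -126, 125])]
300 [(270, [608, -130, 129]), (290, [614, -140, 111]), (298, [617, -158, 84]), (302, [623, -210, 1]), (315, [632, -208, 1]), (332, [632, -159, 78]), (338, [633, -150, 92]), (345, [630, -134, 118])]
```

View pics/wz.png

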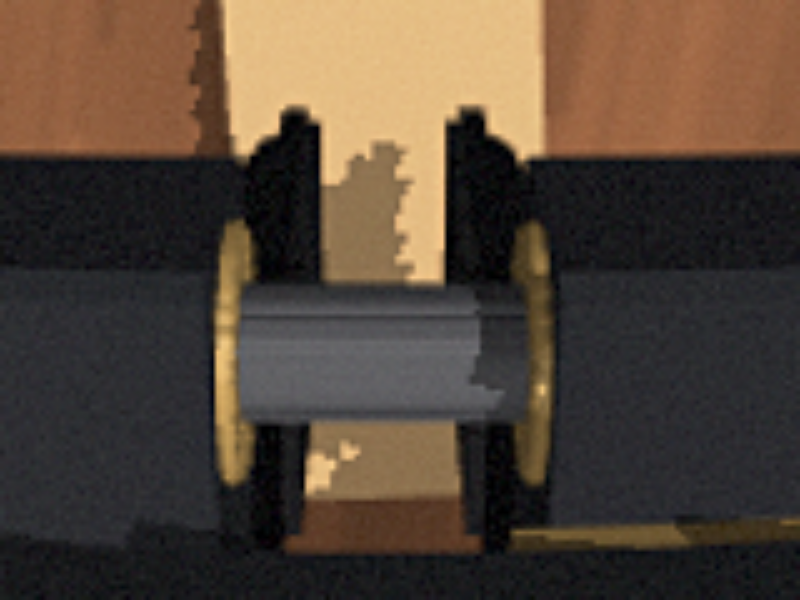

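View pics/sz.png

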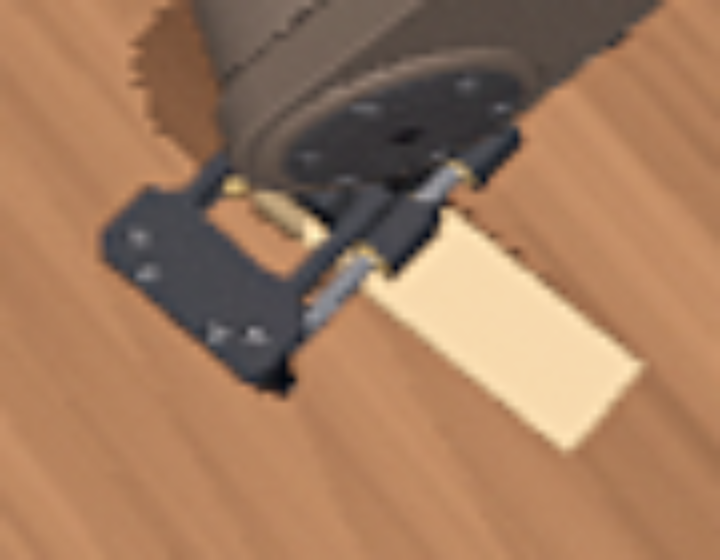

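The lowest visible part of the fingers is at z≈27 mm, while the reported TCP is at 5 mm. So the real fingertips are about 20 mm short of the TCP and went over the wedge without touching it. I'll back off, undo the turn, and feel for the desk.

```bash
python3 -m inch '[0,-0.01,0,0,-2.9,0,0.7, 0.02,0,0,0,0,0,0.7, 0.02,0,0,0,0,0,0.7, 0.02,0,0,0,0,0,0.7, 0.02,0,-0.001,0,0,0,0.7, 0,0.01,0,0,0,0,0.7, 0,0,0,0,0,0,0.7]'
python3 -m inch '[0,0.002,0,0,0,0,0.7, 0,0.002,0,0,0,0,0.7, 0,0.001,0,0,0,0,0.7, 0,0,0,0,0,0,0.7]'
python3 -m inch '[0,0.001,0,0,0,0,0.7, 0,0.001,0,0,0,0,0.7, 0,0.001,0,0,0,0,0.7, 0,0,0,0,0,0,0.7]'
```

```text
t: 6.95
eef_pos: [639.9, -230.6, 3.1]
tcp_rot: [-1.573, 0.002, -1.36]
ft_force: [-0.6, -0.4, -0.3]
opening: 0.151
t: 7.35
eef_pos: [641.1, -229.6, 0.0]
tcp_rot: [-1.571, -0.0, -1.357]
ft_force: [0.0, 0.4, -0.1]
opening: 0.148
t: 7.75
eef_pos: [640.9, -230.0, -3.1]
tcp_rot: [-1.571, 0.0, -1.358]
ft_force: [-0.4, 0.0, -0.2]
opening: 0.147
```

```bash
python3 -m inch '[0,0.001,0,0,0,0,0.7, 0,0.001,0,0,0,0,0.7, 0,0.001,0,0,0,0,0.7, 0,0.001,0,0,0,0,0.7]'
python3 -m inch '[0,0.001,0,0,0,0,0.7, 0,0.001,0,0,0,0,0.7, 0,0.001,0,0,0,0,0.7, 0,0,0,0,0,0,0.7]'
python3 - <<'E'
from h import *
c=env.read_camera("wrist");cv2.imwrite("pics/wz4.png",cv2.resize(c["pixels"][150:320,240:400],None,fx=3.5,fy=3.5))
E
```

```text
t: 8.15
eef_pos: [641.0, -230.1, -7.1]
tcp_rot: [-1.571, -0.0, -1.358]
ft_force: [-0.8, -0.4, -0.9]
opening: 0.15
t: 8.55
eef_pos: [640.9, -230.0, -10.1]
tcp_rot: [-1.571, 0.0, -1.358]
ft_force: [-0.6, -0.6, 0.3]
opening: 0.148
```

View pics/wz4.png

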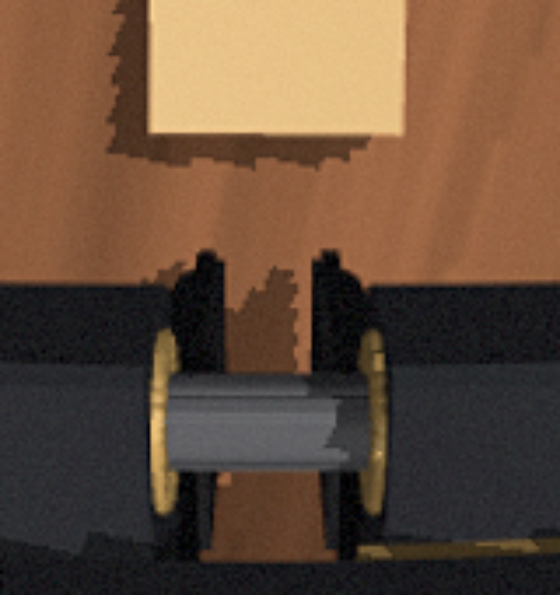

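No contact yet at -10 mm. The picture shows the wedge's thick face still about 20 mm ahead, so I'll go lower.

```bash
python3 -m inch '[0,0.001,0,0,0,0,0.7, 0,0.001,0,0,0,0,0.7, 0,0.001,0,0,0,0,0.7, 0,0,0,0,0,0,0.7]'
python3 -m inch '[0,0.001,0,0,0,0,0.7, 0,0.001,0,0,0,0,0.7, 0,0,0,0,0,0,0.7]'
python3 -m inch '[0,0.001,0,0,0,0,0.7, 0,0,0,0,0,0,0.7]'
python3 - <<'E'
from h import *
c=env.read_camera("wrist"); K=c["mtx"]; d=c["depth"].astype(float)
v,u=np.indices(d.shape); x=(u-K[0,2])/K[0,0]; y=(v-K[1,2])/K[1,1]; th=np.hypot(x,y)
k=np.where(th>1e-6,np.tan(np.minimum(th,1.5))/np.maximum(th,1e-9),1)
W=(np.stack([x*k*d,y*k*d,d],-1)-c["t"])@c["R"]
for r in range(216,236,2): print(r,[(cc,W[r,cc].round(0).astype(int).tolist()) for cc in (294,298,302,332,336)])
E
```

```text
t: 9.0
eef_pos: [640.9, -230.0, -13.2]
tcp_rot: [-1.571, 0.0, -1.358]
ft_force: [0.3, -0.6, -0.8]
opening: 0.15
t: 9.3
eef_pos: [641.0, -230.0, -15.1]
tcp_rot: [-1.571, 0.0, -1.358]
ft_force: [0.1, 0.7, 0.0]
opening: 0.149
t: 9.5
eef_pos: [641.0, -230.0, -16.1]
tcp_rot: [-1.571, -0.0, -1.358]
ft_force: [0.5, -0.3, 0.3]
opening: 0.153
216 [(294, [624, -219, 1]), (298, [626, -219, 0]), (302, [629, -218, 0]), (332, [646, -214, 1]), (336, [649, -214, -1])]
218 [(294, [624, -220, 0]), (298, [627, -220, 1]), (302, [629, -219, 1]), (332, [646, -215, 1]), (336, [649, -215, 1])]
220 [(294, [625, -221, 0]), (298, [627, -221, 0]), (302, [629, -220, 1]), (332, [647, -216, 1]), (336, [649, -216, 0])]
222 [(294, [625, -223, 0]), (298, [627, -219, 9]), (302, [629, -221, 1]), (332, [646, -215, 9]), (336, [648, -215, 7])]
224 [(294, [625, -224, 1]), (298, [627, -220, 11]), (302, [630, -222, 2]), (332, [646, -216, 10]), (336, [648, -215, 12])]
226 [(294, [625, -225, 0]), (298, [627, -220, 15]), (302, [630, -221, 11]), (332, [646, -217, 10]), (336, [648, -216, 14])]
228 [(294, [626, -220, 19]), (298, [628, -220, 18]), (302, [630, -221, 14]), (332, [646, -217, 14]), (336, [648, -215, 19])]
230 [(294, [626, -220, 21]), (298, [628, -219, 22]), (302, [630, -221, 17]), (332, [646, -217, 17]), (336, [648, -216, 21])]
232 [(294, [626, -220, 25]), (298, [628, -219, 26]), (302, [630, -220, 21]), (332, [646, -217, 21]), (336, [647, -215, 25])]
234 [(294, [626, -220, 29]), (298, [628, -219, 29]), (302, [630, -221, 23]), (332, [646, -217, 24]), (336, [647, -215, 28])]
```

Fingertips are now about 6 mm above the desk, with a steady offset of about 22 mm from the TCP reading. Going again, this time checking that the wedge moves.

```bash
python3 -m inch '[-0.005,0,0,0,0,0,0.7, -0.005,0,0,0,0,0,0.7, -0.003,0,0,0,0,0,0.7, -0.003,0,0,0,0,0,0.7, -0.002,0,0,0,0,0,0.7, -0.002,0,0,0,0,0,0.7, -0.002,0,0,0,0,0,0.7, -0.003,0,0,0,0,0,0.7, -0.003,0,0,0,0,0,0.7, -0.003,0,0,0,0,0,0.7]'
python3 look.py 5
```

```text
t: 10.55
eef_pos: [634.4, -199.6, -16.0]
tcp_rot: [-1.571, -0.0, -1.358]
ft_force: [0.8, -0.0, 0.6]
opening: 0.151
scene ((618.9010009765625, -118.49000549316406), (44.0917854309082, 145.59852600097656), 11.499273300170898) [[582.7999877929688, -51.5], [611.7999877929688, -194.1999969482422], [655.0, -185.39999389648438], [626.0, -42.79999923706055]] 760
top ((611.0836181640625, -90.31147766113281), (42.03706359863281, 83.54666137695312), 13.468890190124512) [[580.9000244140625, -54.599998474121094], [600.4000244140625, -135.8000030517578], [641.2999877929688, -126.0], [621.7999877929688, -44.79999923706055]] 318
[ 634.43708561 -199.51924363  -15.9840953 ] [-1.57089665e+00  3.98857596e-06 -1.35761425e+00] [0.50990779 0.05761126 0.68287312] 0.15063584881057793
```

View pics/w5.png

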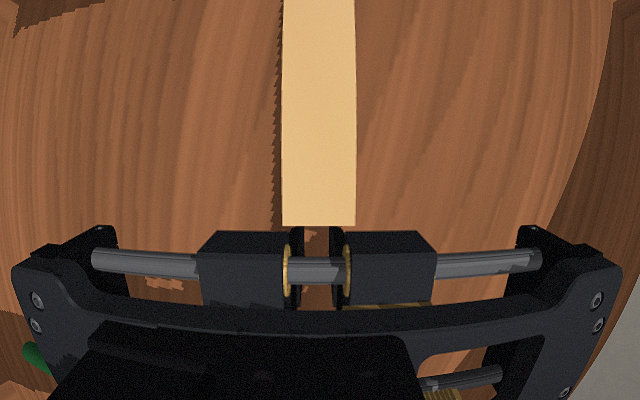

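The wedge is moving now, about 11 mm so far. I'll steer 3° while pushing.

```bash
python3 -m inch '[-0.004,0,0,0,0.32,0,0.7, -0.004,0,0,0,0.32,0,0.7, -0.004,0,0,0,0.32,0,0.7, -0.004,0,0,0,0.32,0,0.7, -0.004,0,0,0,0.32,0,0.7, -0.004,0,0,0,0.32,0,0.7, -0.004,0,0,0,0.32,0,0.7, -0.004,0,0,0,0.32,0,0.7, -0.004,0,0,0,0.32,0,0.7, -0.004,0,0,0,0.32,0,0.7]'
python3 look.py 6
```

```text
t: 11.7
eef_pos: [627.0, -160.1, -16.0]
tcp_rot: [-1.571, -0.0, -1.414]
ft_force: [-0.5, -0.6, 0.3]
opening: 0.15
scene ((615.2960815429688, -76.77012634277344), (43.94457244873047, 143.46664428710938), 8.269402503967285) [[583.2000122070312, -8.899999618530273], [603.9000244140625, -150.89999389648438], [647.4000244140625, -144.60000610351562], [626.7000122070312, -2.5999999046325684]] 770
top ((608.4998168945312, -44.90457534790039), (41.9741325378418, 74.49494934082031), 11.2808837890625) [[580.5999755859375, -12.5], [595.2000122070312, -85.5], [636.4000244140625, -77.30000305175781], [621.7999877929688, -4.300000190734863]] 284
[ 627.00842197 -160.16999572  -15.94886215] [-1.57082738e+00 -4.76931794e-05 -1.41339684e+00] [ 0.1973165  -0.41349168 -0.79478728] 0.15372004664279484
```

View pics/w6.png

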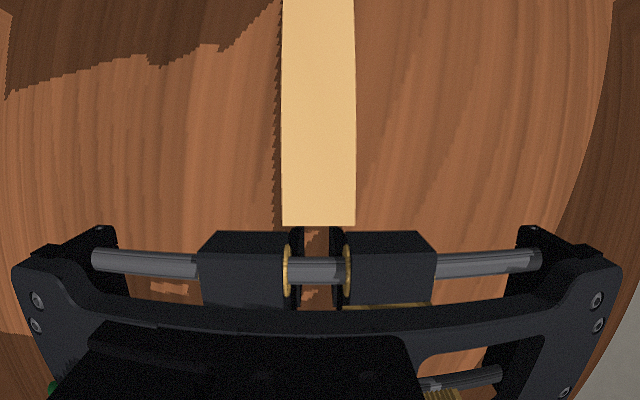

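View pics/s6.png

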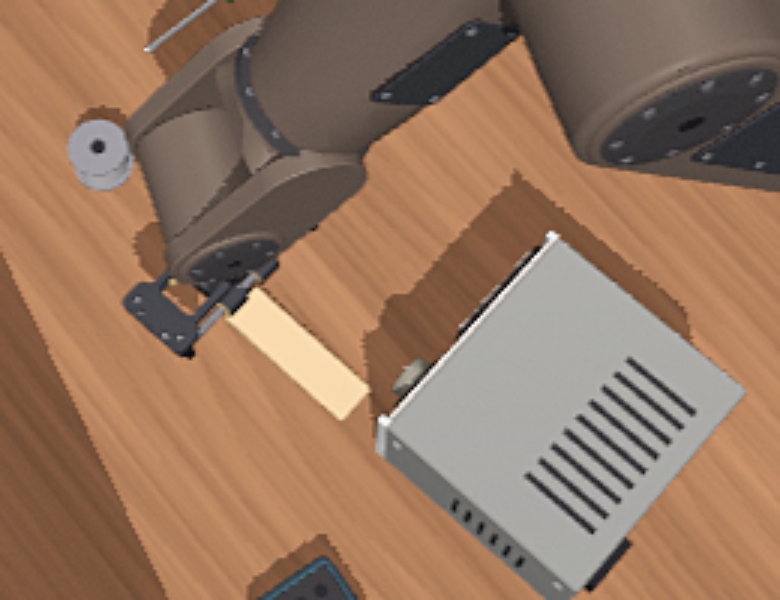

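The wedge tracks the gripper, at yaw 9.0°, and points at the foot. About 104 mm remain to first contact, so I'll push 85 and then creep.

```bash
python3 -m inch '[-0.005,0,0,0,0,0,0.7, -0.005,0,0,0,0,0,0.7, -0.005,0,0,0,0,0,0.7, -0.005,0,0,0,0,0,0.7, -0.005,0,0,0,0,0,0.7, -0.005,0,0,0,0,0,0.7, -0.005,0,0,0,0,0,0.7, -0.005,0,0,0,0,0,0.7, -0.005,0,0,0,0,0,0.7, -0.005,0,0,0,0,0,0.7]'
python3 -m inch '[-0.005,0,0,0,0,0,0.7, -0.005,0,0,0,0,0,0.7, -0.005,0,0,0,0,0,0.7, -0.005,0,0,0,0,0,0.7, -0.004,0,0,0,0,0,0.7, -0.004,0,0,0,0,0,0.7, -0.004,0,0,0,0,0,0.7, -0.003,0,0,0,0,0,0.7, 0,0,0,0,0,0,0.7]'
python3 look.py 7
```

```text
t: 12.85
eef_pos: [619.1, -110.7, -16.0]
tcp_rot: [-1.571, -0.0, -1.414]
ft_force: [-0.1, -0.3, -0.1]
opening: 0.15
t: 13.75
eef_pos: [613.6, -76.1, -16.0]
tcp_rot: [-1.571, 0.0, -1.413]
ft_force: [-1.0, -0.6, -0.0]
opening: 0.149
scene ((604.4173583984375, -14.9722900390625), (43.99724578857422, 92.35810089111328), 9.201948165893555) [[575.2999877929688, 27.100000381469727], [590.0999755859375, -64.0999984741211], [633.5, -57.0], [618.7000122070312, 34.099998474121094]] 395Traceback (most recent call last):
  File "look.py", line 8, in <module>
    m,p,R=rect(reg&(r>190)&(g>150)&(b<200)&(r-b>50),W)
          ~~~~^^^^^^^^^^^^^^^^^^^^^^^^^^^^^^^^^^^^^^^^
  File "h.py", line 9, in rect
    i=1+np.argmax(s[1:,4]); m=l==i
        ~~~~~~~~~^^^^^^^^^
    return _wrapfunc(a, 'argmax', axis=axis, out=out, **kwds)
    return bound(*args, **kwds)
ValueError: attempt to get argmax of an empty sequence
```

View pics/w7.png

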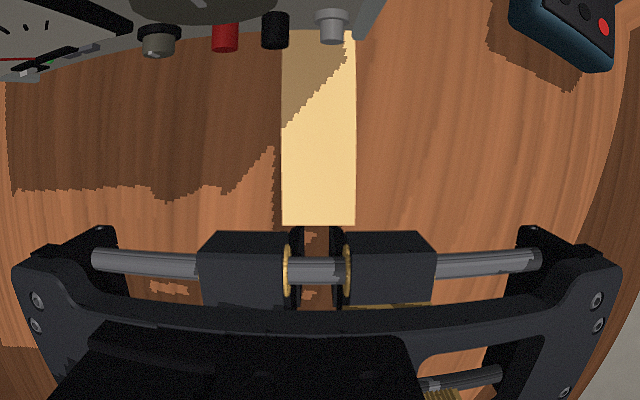

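View pics/s7.png

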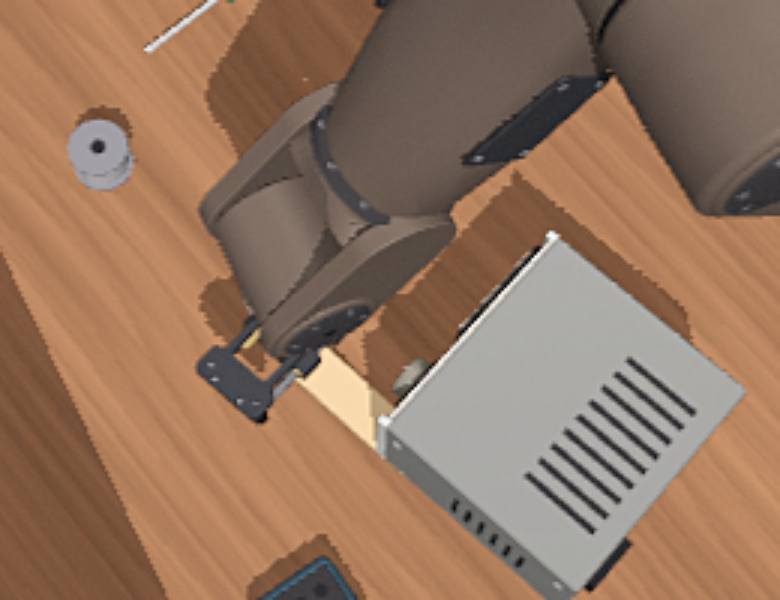

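The wedge is going under the right end of the panel, between the right-hand terminal and the case side (wrist view, columns 282–355). Now I'll creep forward, watching the force.

```bash
python3 -m inch '[-0.003,0,0,0,0,0,0.7, -0.003,0,0,0,0,0,0.7, -0.003,0,0,0,0,0,0.7, -0.002,0,0,0,0,0,0.7, -0.002,0,0,0,0,0,0.7, -0.001,0,0,0,0,0,0.7, 0,0,0,0,0,0,0.7]'
python3 -m inch '[-0.002,0,0,0,0,0,0.7, -0.001,0,0,0,0,0,0.7, 0,0,0,0,0,0,0.7]'
python3 -m inch '[-0.002,0,0,0,0,0,0.7, 0,0,0,0,0,0,0.7]'
python3 -m inch '[-0.002,0,0,0,0,0,0.7, 0,0,0,0,0,0,0.7]'
```

```text
t: 14.6
eef_pos: [611.5, -62.5, -16.0]
tcp_rot: [-1.571, -0.0, -1.414]
ft_force: [-0.8, -0.3, -0.6]
opening: 0.149
t: 14.9
eef_pos: [611.0, -59.6, -16.0]
tcp_rot: [-1.571, -0.0, -1.414]
ft_force: [0.1, -0.1, 0.0]
opening: 0.149
t: 15.1
eef_pos: [610.7, -57.6, -16.0]
tcp_rot: [-1.571, -0.0, -1.414]
ft_force: [0.8, 0.0, 0.3]
opening: 0.152
t: 15.3
eef_pos: [610.4, -55.7, -16.0]
tcp_rot: [-1.571, -0.0, -1.414]
ft_force: [0.3, -1.2, -0.9]
opening: 0.153
```

```bash
python3 -m inch '[-0.002,0,0,0,0,0,0.7, 0,0,0,0,0,0,0.7]'
python3 -m inch '[-0.002,0,0,0,0,0,0.7, 0,0,0,0,0,0,0.7]'
cat > f.py <<'E'
from h import *
F=[]
for i in range(10):
    env.read_camera("top"); F.append(env.state()['ft_force'])
print("mean F",np.mean(F,0).round(2),"sd",np.std(F,0).round(2),env.state()['eef_pos'].round(1),env.state()['t'])
E
python3 f.py
```

```text
t: 15.5
eef_pos: [610.2, -53.7, -16.0]
tcp_rot: [-1.571, -0.0, -1.414]
ft_force: [0.6, -1.5, -0.1]
opening: 0.151
t: 15.7
eef_pos: [609.9, -51.8, -16.0]
tcp_rot: [-1.571, -0.0, -1.414]
ft_force: [0.6, -2.4, -0.8]
opening: 0.149
mean F [ 0.92 -2.61 -0.33] sd [0.62 0.36 0.4 ] [609.8 -51.8 -16. ] 16.2
```

The push is 2.7 N and rising, as expected.

```bash
python3 -m inch '[-0.001,0,0,0,0,0,0.7, -0.001,0,0,0,0,0,0.7, 0,0,0,0,0,0,0.7]'
python3 f.py
```

```text
t: 16.5
eef_pos: [609.5, -50.0, -16.0]
tcp_rot: [-1.571, -0.0, -1.414]
ft_force: [1.0, -4.8, -0.3]
opening: 0.15
mean F [ 0.88 -4.88 -0.29] sd [0.25 0.46 0.52] [609.6 -50.  -15.9] 17.0
```

The push is 4.9 N, within the snug range. I'll back straight off and look.

```bash
python3 -m inch '[0.002,0,0,0,0,0,0.7, 0.005,0,0,0,0,0,0.7, 0.01,0,0,0,0,0,0.7, 0.015,0,0,0,0,0,0.7, 0.015,0,0,0,0,0,0.7, 0,0,0,0,0,0,0.7, 0,0,0,0,0,0,0.7]'
cat > meter.py <<'E'
from h import *
for n in ("scene","top"):
    c=env.read_camera(n); W=cloud(c)
    reg=(c["depth"]>0)&(W[...,0]>330)&(W[...,0]<680)&(W[...,1]>-20)&(W[...,1]<300)&(W[...,2]>128)&(W[...,2]<160)
    m,p,R=rect(reg,W)
    q=p[(abs(p[:,2]-139.7)<6)]; A=np.c_[q[:,:2]-[495,122],np.ones(len(q))]; k=np.linalg.lstsq(A,q[:,2],rcond=None)[0]
    print(n,np.round(R[0],1),np.round(R[1],1),round(R[2],2),"tilt",k.round(4),len(q), p[:,2].max())
    if n=="scene": cv2.imwrite("pics/sm.png",cv2.resize(c["pixels"][100:300,200:460],None,fx=3,fy=3))
c=env.read_camera("wrist"); cv2.imwrite("pics/wm.png",c["pixels"])
s=env.state();print(s['eef_pos'],s['ft_force'])
E
python3 meter.py
```

```text
t: 17.7
eef_pos: [616.7, -96.9, -16.1]
tcp_rot: [-1.571, 0.0, -1.415]
ft_force: [-0.3, 0.6, -0.1]
opening: 0.148
scene [496.8 123.5] [221.6 209.3] 8.87 tilt [-8.000000e-04  2.000000e-03  1.399297e+02] 7290 148.81717160073262
top [531.1 129.8] [146.6 207.9] 8.39 tilt [-3.900000e-03  5.000000e-04  1.396838e+02] 3025 146.53279739867975
[616.68939503 -95.92807141 -15.99328679] [-0.60164363 -0.45894023  0.2683666 ]
```

View pics/wm.png

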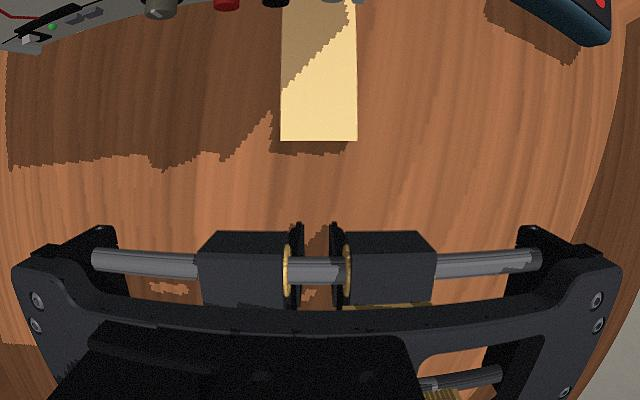

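View pics/sm.png

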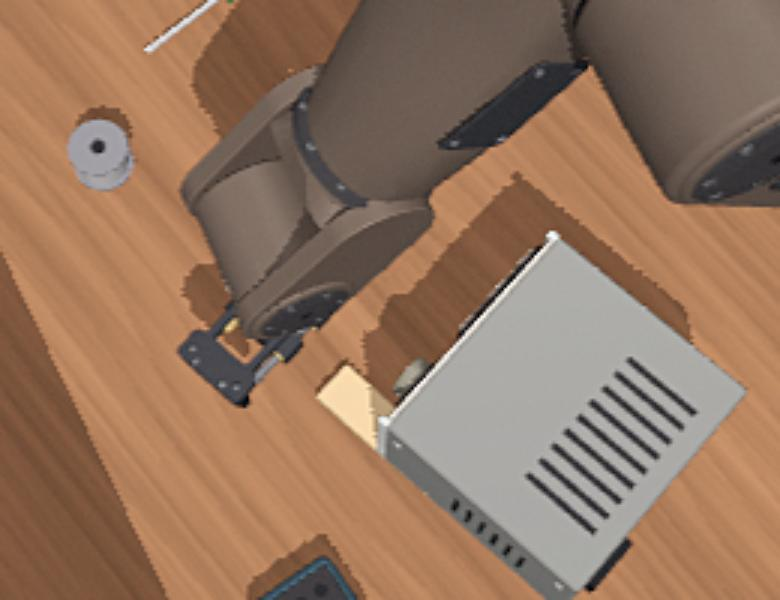

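The meter is unmoved and level (tilt under about 4 mrad) and the wedge stayed put, with its thick end at row 140. Now I'll raise, move over the corner and press.

```bash
python3 -m inch '[0,-0.02,0,0,0,0,0.8, 0,-0.03,0,0,0,0,1, 0,-0.03,0,0,0,0,1, 0,-0.03,0,0,0,0,1, 0,-0.03,0,0,0,0,1, 0,-0.03,0,0,0,0,1, 0,-0.02,0,0,0,0,1, 0,0,0,0,0,0,1]'
python3 -m inch '[-0.02,0,0,0,0,0,1, -0.03,0,0,0,0,0,1, -0.03,0,0,0,0,0,1, -0.03,0,0,0,0,0,1, -0.03,0,0,0,0,0,1, -0.02,0,0,0,0,0,1, -0.006,0,0,0,0,0,1, 0,0,0,0,0,0,1, 0,0,0,0,0,0,1]'
python3 -m inch '[0,0.01,0,0,0,0,1, 0,0.01,0,0,0,0,1, 0,0.01,0,0,0,0,1, 0,0.01,0,0,0,0,1, 0,0,0,0,0,0,1]'
```

```text
t: 18.65
eef_pos: [617.8, -95.9, 176.9]
tcp_rot: [-1.566, -0.002, -1.413]
ft_force: [-0.5, -0.1, -0.7]
opening: 0.009
t: 19.55
eef_pos: [590.7, 67.4, 173.5]
tcp_rot: [-1.572, -0.0, -1.414]
ft_force: [-0.5, 0.1, 0.6]
opening: 0.005
t: 20.05
eef_pos: [590.1, 67.5, 132.1]
tcp_rot: [-1.574, 0.0, -1.414]
ft_force: [0.3, 0.4, 0.2]
opening: 0.005
```

```bash
python3 -m inch '[0,0.003,0,0,0,0,1, 0,0.003,0,0,0,0,1, 0,0.002,0,0,0,0,1, 0,0,0,0,0,0,1]'
for i in 1 2 3; do :; done
python3 -m inch '[0,0.001,0,0,0,0,1, 0,0.001,0,0,0,0,1, 0,0,0,0,0,0,1]'
python3 -m inch '[0,0.001,0,0,0,0,1, 0,0.001,0,0,0,0,1, 0,0,0,0,0,0,1]'
```

```text
t: 20.45
eef_pos: [590.8, 67.7, 125.9]
tcp_rot: [-1.571, -0.0, -1.414]
ft_force: [0.5, -0.1, 0.7]
opening: 0.006
t: 20.75
eef_pos: [590.9, 67.7, 124.0]
tcp_rot: [-1.571, -0.0, -1.414]
ft_force: [-0.4, 0.3, 0.2]
opening: 0.006
t: 21.05
eef_pos: [590.8, 67.7, 121.9]
tcp_rot: [-1.571, -0.0, -1.414]
ft_force: [0.3, -0.4, 0.4]
opening: 0.006
```

```bash
python3 -m inch '[0,0.0005,0,0,0,0,1, 0,0.0005,0,0,0,0,1, 0,0,0,0,0,0,1]'
python3 -m inch '[0,0.0005,0,0,0,0,1, 0,0.0005,0,0,0,0,1, 0,0,0,0,0,0,1]'
python3 -m inch '[0,0.0005,0,0,0,0,1, 0,0,0,0,0,0,1]'
```

```text
t: 21.35
eef_pos: [590.8, 67.7, 120.9]
tcp_rot: [-1.571, -0.0, -1.414]
ft_force: [-0.4, -0.1, 0.6]
opening: 0.008
t: 21.65
eef_pos: [590.8, 67.7, 119.9]
tcp_rot: [-1.571, -0.0, -1.414]
ft_force: [-1.5, -0.3, -0.0]
opening: 0.005
t: 21.85
eef_pos: [590.8, 67.7, 119.4]
tcp_rot: [-1.571, -0.0, -1.414]
ft_force: [0.2, 0.2, 0.2]
opening: 0.006
```

```bash
python3 -m inch '[0,0.0005,0,0,0,0,1, 0,0.0005,0,0,0,0,1, 0,0,0,0,0,0,1]'
python3 -m inch '[0,0.0005,0,0,0,0,1, 0,0,0,0,0,0,1]'
python3 -m inch '[0,0.0005,0,0,0,0,1, 0,0,0,0,0,0,1]'
python3 -m inch '[0,0.0005,0,0,0,0,1, 0,0,0,0,0,0,1]'
```

```text
t: 22.15
eef_pos: [590.8, 67.7, 118.4]
tcp_rot: [-1.571, -0.0, -1.414]
ft_force: [-0.0, 0.4, 0.2]
opening: 0.006
t: 22.35
eef_pos: [591.0, 67.7, 118.3]
tcp_rot: [-1.57, -0.0, -1.414]
ft_force: [-1.4, -0.2, 3.2]
opening: 0.004
t: 22.55
eef_pos: [591.0, 67.7, 118.2]
tcp_rot: [-1.57, -0.0, -1.414]
ft_force: [-1.7, 0.7, 8.9]
opening: 0.005
t: 22.75
eef_pos: [591.1, 67.7, 118.2]
tcp_rot: [-1.57, -0.0, -1.414]
ft_force: [-4.0, -0.5, 12.2]
opening: 0.003
```

The press is at 12 N with only 0.2 mm of give. I'll hold it, check tilt, then lift off.

```bash
python3 f.py
python3 - <<'E'
from h import *
c=env.read_camera("scene"); W=cloud(c)
E
python3 meter.py
python3 -m inch '[0,-0.0005,0,0,0,0,1, 0,-0.001,0,0,0,0,1, 0,-0.005,0,0,0,0,1, 0,-0.02,0,0,0,0,1, 0,-0.04,0,0,0,0,1, 0,-0.04,0,0,0,0,1, 0,-0.04,0,0,0,0,1, 0,0,0,0,0,0,1]'
```

```text
mean F [-3.54 -0.39 12.4 ] sd [0.54 0.33 0.58] [591.1  67.7 118.2] 23.25
scene [492.1 151.9] [222.8 151.8] 8.86 tilt [-1.200000e-03 -4.000000e-04  1.400472e+02] 4654 149.1482738698186
top [481.9  35.6] [170.8  54.3] 2.19 tilt [-1.070000e-02  2.900000e-02  1.411544e+02] 611 146.78267702797623
[591.06307888  67.67930915 118.16330304] [-2.89506304 -0.57077755 12.22118534]
t: 24.25
eef_pos: [592.6, 67.8, 269.0]
tcp_rot: [-1.562, -0.001, -1.414]
ft_force: [-0.0, -0.0, -0.4]
opening: 0.004
```

```bash
python3 -m inch '[0.03,0,0,0,0,0,1, 0.04,0,0,0,0,0,1, 0.04,0,0,0,0,0,1, 0.04,0,0,0,0,0,1, 0.04,0,-0.03,0,0,0,1, 0.04,0,-0.04,0,0,0,1, 0.04,0,-0.04,0,0,0,1, 0.03,0,-0.04,0,0,0,1, 0,0,0,0,0,0,1, 0,0,0,0,0,0,1]'
python3 meter.py
python3 - <<'E'
from h import *
c=env.read_camera("scene"); W=cloud(c); b,g,r=[c["pixels"][...,i].astype(int) for i in range(3)]
reg=(c["depth"]>0)&(W[...,0]>500)&(W[...,0]<720)&(W[...,1]>-120)&(W[...,1]<80)&(W[...,2]<30)
m,p,R=rect(reg&(r>190)&(g>150)&(b<200)&(r-b>50),W); print(R,cv2.boxPoints(R).round(1).tolist())
E
```

```text
t: 25.25
eef_pos: [496.8, -242.1, 263.4]
tcp_rot: [-1.571, 0.0, -1.416]
ft_force: [0.1, 0.3, -0.2]
opening: 0.006
scene [496.8 123.2] [222.  210.1] 8.87 tilt [-1.400000e-03  1.400000e-03  1.399535e+02] 7312 149.61558481524597
top [495.1 122.9] [220.2 210.6] 8.84 tilt [-4.000000e-04  9.000000e-04  1.394991e+02] 6041 146.42128825072942
[ 498.01932716 -240.56943907  263.32104095] [ 0.03043088  0.11505362 -0.25572605]
((602.6653442382812, -3.0183563232421875), (43.67839813232422, 69.37400817871094), 8.49603271484375) [[575.9000244140625, 28.100000381469727], [586.2000122070312, -40.599998474121094], [629.4000244140625, -34.099998474121094], [619.0999755859375, 34.5]]
```

View pics/sm.png

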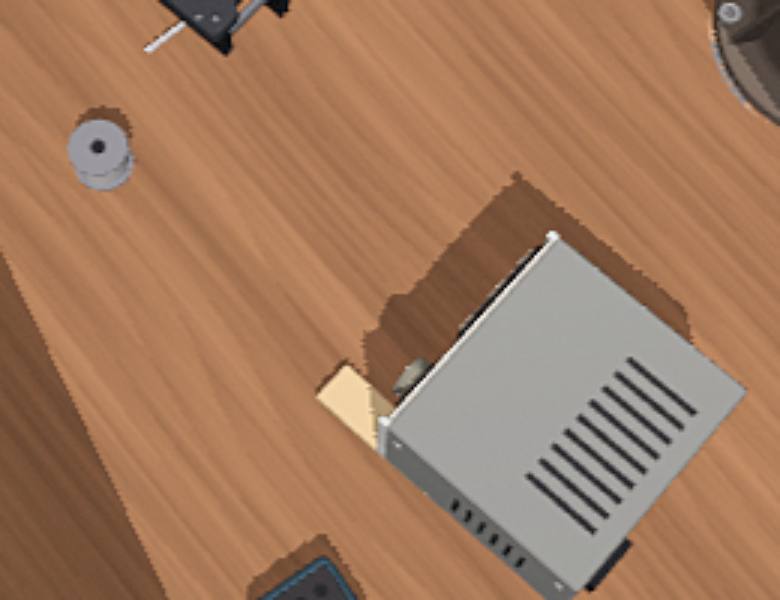

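The meter is level and in its place, the wedge has not shifted since the push, and the arm is clear. Handing in.

```bash
python3 -c "
from cell import env
print(env.job_done())"
```

```text
the job is handed in; nothing more can be done
None
```

I pushed the wedge, thin end first, under the bare foot until the push read 4.9 N (4–5 N is snug). After backing off, I pressed the case top over that foot with about 12 N. The job is handed in at about 25 s of the 72 s allowed; no verdict was reported.

**Last checks:**
- **Level:** the camera fits show the meter within about 2 mrad of level. It gave only about 0.2 mm under the press.
- **Position:** the meter is within about 1 mm of its first place. The wedge did not shift after the push.
- **Bystanders:** I never went near the multimeter, screwdriver or reel. They look undisturbed in the pictures, but I did not re-measure them.
- **Not measured directly:** the separate loads on each pad and on the foot. I inferred those from the push force and the level.

**What disagreed:**
- **Short fingertips:** the real fingertips end about 22 mm short of the reported TCP. My first pushing pass therefore went over the wedge without touching it. I backed off, lowered to a TCP reading of -16 mm and pushed again. The press confirmed the offset: it met the 140 mm top at a reading of about 118 mm.
- **Top camera during the press:** its tilt fit came from only a small visible patch, because the arm blocked the view, and gave about 30 mrad. I disregarded it; the scene camera showed about 1 mrad at the same moment.

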